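# Arm the cell test station and hold the spring-return selector at its third click

### The job

Lift the red-handled interlock pin out of its blue parking block, drop it fully home through the eyelet of the test station so that its collar rests on the bracket, and let go of it. Then turn the station's spring-return selector knob clockwise, counting clicks, from its home position to the third stop without running past it, and hold it there: the knob springs back if released, so finish while still gripping it at the third stop, with the pin still seated and the two cells standing on the bench left alone.

Things in the scene. Friction and masses are not known exactly. Their poses are not given: they have to be found in the camera images.
- station: White base plate 140 (x) x 220 (y) x 10 mm, fixed, origin at the centre of its underside, z up. In its frame: at x -15, y -55 mm a grey housing (76 x 84 mm, top at z 40 mm) with the selector knob; at x -10, y +60 mm the brass-coloured eyelet bracket; at x +50, y -35 mm a blue cylindrical cell fixed lying in a black cradle (top at z 36 mm). Its place and yaw vary.
- eyelet (a point): Centre of the eyelet's mouth, on the top face of the brass-coloured bracket, 60 mm above the bench, axis vertical. A 13 mm hole, chamfered, through a 40 x 40 x 14 mm plate; free space below it down to the base plate (z 10 mm). The bracket's post is behind it (+x of the station), no higher than the plate.
- pin: Loose steel interlock pin, about 60 g, standing upright in the blue block at the start. Origin at its lower tip, z up towards the handle. Shank 10 mm in diameter, 45 mm long, tapering to 5 mm over the last 5 mm; collar 24 mm in diameter from z 45 to 49 mm; round red handle 16 mm in diameter from z 49 to 83 mm (grip it here, from above).
- pin_collar (a point): Centre of the underside of the pin's collar (45 mm above the tip); rests at the height of the eyelet's mouth when the pin is fully home.
- pin_block: Blue parking block 52 x 52 x 50 mm, fixed, origin at the centre of its underside. The pin stands in its 14 mm hole, collar on the block's top (z 50 mm).
- selector (a joint): Selector knob angle, rad: 0 = home (sprung against its end stop), grows clockwise seen from above. Click stops every 0.393 rad (22.5 degrees): third stop 1.178, fourth 1.571, fifth and last 1.963. The return spring (0.06 N m at home, 0.13 at the third stop) outweighs the detents (ripple +-0.04 N m) and drives the knob home if let go.
- knob_bar (a point): Orange knob bar, 44 mm (its x) x 12 mm (its y), 26 mm tall; white pointer line on top at its -x end. Origin on the knob's vertical axis at the bar's foot, 50 mm above the bench (top 76 mm). At home its x is the station's x and it points at the long yellow mark (station front, -x); the five white marks clockwise are the stops. Below it is a black skirt 47 mm in diameter.
- cell_a: Bystander: green cylindrical cell standing on the bench, 18 mm in diameter, 66 mm tall, origin at the centre of its foot. Leave it standing where it is.
- cell_b: Bystander: green cylindrical cell standing on the bench, 18 mm in diameter, 66 mm tall, origin at the centre of its foot. Leave it standing where it is.
There are look-alikes about, which are no part of the job. There is more than one size of the pin; the job needs the largest.

How it is judged:
On the way, in this order (a step that is already met when the one before it is completed fails the run):
1. the pin is fully home through the eyelet and released (horizontal distance between pin_collar and eyelet below 0.005 m and z of pin_collar in the frame of eyelet below 0.003 m and angle between pin's own z axis and vertical below 0.1 rad and contact force between the fingers and pin below 0.1 N), for 0.2 s.
2. the knob stands at the third stop (value of joint selector between 1.058 and 1.298 rad), for 0.3 s.
At the end, for the whole second after the job is handed in: The fingers hold the knob still at the third stop (1.178 rad within 0.12 rad, finger force above 1 N), and the untouched pin stands upright in the eyelet with its collar down on the bracket (within 3 mm in height, 5 mm sideways, 0.1 rad of tilt) (all of step 2 and velocity of joint selector between -0.1 and 0.1 rad/s and contact force between the fingers and selector above 1 N and horizontal distance between pin_collar and eyelet below 0.005 m and z of pin_collar in the frame of eyelet below 0.003 m and angle between pin's own z axis and vertical below 0.1 rad and contact force between the arm and pin below 0.1 N); the arm keeps its last pose, push and grip.
It fails at once if the knob ran past the third stop towards the fourth (value of joint selector above 1.4 rad).
It fails at once if a standing cell was displaced or knocked over (distance of any of cell_a, cell_b from where it was at the start of the episode above 0.02 m or angle between any of cell_a, cell_b's own z axis and vertical above 0.5 rad).
It also fails if it takes over 51 s, if anything falls off the work surface, if the arm or the gripper's body presses on something with over 40 N, if the wrist force passes 120 N, or if a joint passes its speed limit or range.

### The arm

A 7-joint arm with a two-finger parallel gripper is mounted at the origin on a cart in front of the work surface, level with it; the furniture and walls round the work are solid. World frame = base frame: x ahead of the robot, y to its left, z up, the work surface at z = 0. Lengths are in m, angles in rad, forces in N, time in s.
With the tool pointing down it reaches from about 0.425 to 0.8 m from the base axis. Payload 8.3 kg.
Tool frame: the origin (TCP) lies on the mounting face of the last link; the fingertips stand 173 mm ahead of it and the grasp point (between the pads) lies 155 mm ahead of it; z points along the fingers, y is the line along which they close (so a half turn about z gives the same grasp; the last joint's range is limited). The gripper opens to 85 mm and grips with 20 to 120 N. Pads are 22 mm wide; open, the fingers measure 114 mm over their backs; the gripper's body (76 mm by 85 mm) begins 54 mm behind the grasp point. The pads swing forward as they close: fully open they stand 13 mm farther back than shut.
Start: joints at [1.037, 0.383, 0.016, 1.37, -0.006, 1.388, -0.046], TCP at [0.284, -0.557, 0.405] pointing down, gripper open.
Joint ranges: [-2.95, 2.95], [-0.25, 2.06], [-1.52, 1.56], [0.18, 2.33], [-1.44, 4.58], [0.02, 2.06], [-3.01, 3.01]. Speed limits (rad/s): [2.39, 2.39, 3.01, 3.01, 3.14, 3.14, 3.14].

### API

Orientations are given as [roll, pitch, yaw] about the fixed x, y, z axes, in that order (R = Rz(yaw) Ry(pitch) Rx(roll)).
In Python, from workcell import get_obs, imaging, job_done gives the robot as it stands. The module is installed in compiled form; this text tells all that it offers.
- The arm moves only by the shell command python3 -m creep 'ROWS' [FORCE]. ROWS is JSON, a list of rows, each a list of 3 entries, a list of its own where there are three numbers: the shift along the world's x, y, z in m, then the turn, a rotation vector about the world's x, y, z in degrees, then the opening, from -1 (shut) to 1 (fully open). In form: [[[x, y, z], [ax, ay, az], gripper], ...]. A call has 1 to 8 rows; each row is the pose to reach, as a shift and turn from the pose commanded when the call began; what a row does not reach only later rows make up. A row lasts 1/12 s, in which the tool goes at most 41.7 mm and 7.16 degrees, less where a joint would pass 70% of its speed; a pose out of reach is approached as far as the arm can. A call with a gripper value outside its range is refused whole. The fingers move at their own pace and stop on an object; FORCE is the grip in N (left out, the last holds). Time passes only in rows, so rows that repeat a pose let the fingers close. It gives the time, the measured TCP pose, the force, the opening and the grip force at its end, in the units of the state.
- get_obs(): the state, without advancing time (a new reading comes with each control period).
- imaging.get_image(name): name is "scene" or "top" or "wrist"; returns (picture, depth): 420x560x3 uint8, red, green, blue; 420x560 float32, m along the optical axis (not along the pixel's ray), 0 where there is no reading.
- imaging.camera_params(name): a dict with "K" (3x3 intrinsics, pixels), "rvec" (rotation vector, rad) and "tvec" (3), from world to camera coordinates, as OpenCV has them. Camera axes: x right, y down, z forward; pixel columns grow to the right and rows downward; lengths in m; the calibration is good to about 2 mm. A picture is of the moment at which its call begins: read the wrist's pose just before it. camera_params takes no time and is no camera call; for the wrist camera it gives the pose at the moment of the call.
- job_done(): hands the job in; it is judged then, once.
The state is a dict: "time_s": time; "joints": joint angles; "joint_vel": joint speeds; "joint_torque": joint torques, N m; "tcp_pos": TCP position; "tcp_rot": TCP orientation; "contact_force": force on the tool from outside, world axes, zero at the start; "ft_torque": the same for the moment, N m; "finger_gap": finger opening in m; "finger_force": force on a finger pad.
Only numpy, scipy, OpenCV 4.12 (cv2) and the standard library are available. Lean on these libraries where they do the work, as an engineer would, in place of code of your own. Each camera call takes 0.05 s, during which the arm holds its last target. There are 200 camera calls.

## Working session

There is one attempt and no reset: what is moved stays moved. The work goes in short steps, Python scripts to look and compute and a shell command to move; the robot and the scene stay as the last step left them, time stands still between calls to the robot, and variables do not carry over. Pictures are saved under pics/ and viewed, at most 10 in all, crops included, and the job is handed in when it is done.

```bash
mkdir -p pics; cat > h.py <<'E'
import numpy as np, cv2
from workcell import get_obs, imaging, job_done
def cam(n):
    p=imaging.camera_params(n); R,_=cv2.Rodrigues(np.array(p["rvec"],float)); return np.array(p["K"]),R,np.array(p["tvec"],float).ravel()
def ray(n,uv,z,c=None):
    K,R,t=c or cam(n); o=-R.T@t; d=R.T@np.linalg.inv(K)@np.array([uv[0],uv[1],1.]); return o+d*(z-o[2])/d[2]
def cloud(depth,c):
    K,R,t=c; v,u=np.mgrid[:depth.shape[0],:depth.shape[1]]
    P=np.stack([(u-K[0,2])/K[0,0]*depth,(v-K[1,2])/K[1,1]*depth,depth],-1); return (P-t)@R
def save(n,img): cv2.imwrite(n,img[:,:,::-1])
E
python3 - <<'E'
from h import *
o=get_obs();print(o)
for n in("top","scene"):
    c=cam(n);i,d=imaging.get_image(n);save(f"pics/{n}0.png",i);np.savez(f"{n}0.npz",i=i,d=d,K=c[0],R=c[1],t=c[2]);print(n,-c[1].T@c[2],c[1][2])
E
```

```text
{'time_s': 0.0, 'joints': array([ 1.03711685,  0.38426686,  0.01635903,  1.37117069, -0.00630576,
        1.38817965, -0.04652728]), 'joint_vel': array([-1.95884955e-04, -8.93780398e-05, -2.63480256e-04,  1.82212857e-03,
       -6.08493446e-04,  7.73408569e-04,  8.69785018e-06]), 'joint_torque': array([ 3.39607459e-04, -6.27584624e+01,  8.44329614e-01, -3.71818650e+01,
        1.66088791e-02,  1.43843133e-02, -1.64717306e-06]), 'tcp_pos': array([ 0.28346054, -0.55684273,  0.40365302]), 'tcp_rot': array([-3.13961719e+00,  2.57029232e-05,  4.70828674e-01]), 'contact_force': array([ 0.28692895, -0.22382909, -0.12241834]), 'ft_torque': array([-0.00531897,  0.02113616, -0.01572291]), 'finger_force': 0.0, 'finger_gap': 0.08516832112540869}
top [0.39794423 0.20880666 0.90658371] [ 0.19471877  0.00393679 -0.98085121]
scene [0.12560485 0.74604887 0.55721671] [ 0.50103307 -0.63697022 -0.58586245]
```

View pics/top0.png

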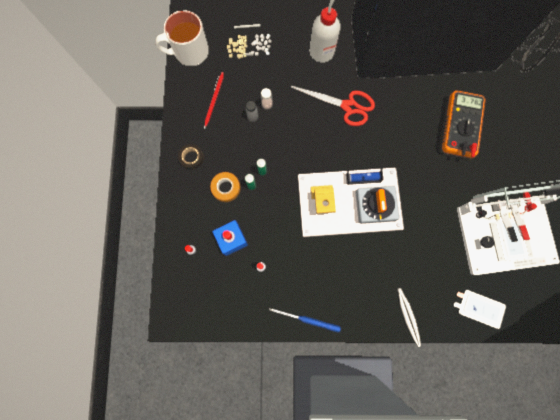

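View pics/scene0.png

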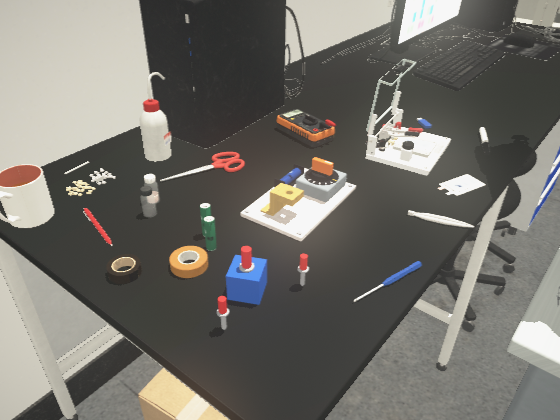

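Top view: blue block with the pin at (229,237), station at (351,202) with brass bracket at (324,199) and orange knob at (381,204), green cells at (261,166) and (250,181), and small look-alike pins at (190,250) and (261,267). Now I'll measure these.

```bash
cat > m.py <<'E'
from h import *
for n,roi in(("top",(150,290,180,420)),("scene",(140,340,180,370))):
    f=np.load(f"{n}0.npz");i=f['i'];c=(f['K'],f['R'],f['t']);P=cloud(f['d'],c)
    hsv=cv2.cvtColor(i,cv2.COLOR_RGB2HSV);H,S,V=[hsv[...,k].astype(int) for k in range(3)]
    R=np.zeros(H.shape,bool);R[roi[0]:roi[1],roi[2]:roi[3]]=1
    ms=dict(red=((H<6)|(H>174))&(S>150)&(V>90),blue=(H>105)&(H<125)&(S>150)&(V>60),brass=(H>18)&(H<30)&(S>130)&(V>110),orange=(H>6)&(H<17)&(S>170)&(V>140),white=(S<40)&(V>150),green=(H>65)&(H<95)&(S>90)&(V>30))
    for k,m in ms.items():
        nn,l,st,ce=cv2.connectedComponentsWithStats((m&R).astype(np.uint8))
        for j in range(1,nn):
            if st[j,4]<15: continue
            q=P[l==j];zt=np.percentile(q[:,2],95);tp=q[q[:,2]>zt-.006]
            r=cv2.minAreaRect((tp[:,:2]*1000).astype(np.float32))
            print(n,k,ce[j].round(1),st[j,4],'ztop',zt.round(3),'topmean',tp[:,:2].mean(0).round(4),'rect',np.round(r[0],1),np.round(r[1],1),round(r[2],1))
E
python3 m.py
python3 - <<'E'
from h import *
i=np.load('top0.npz')['i'];save('pics/topcrop.png',cv2.resize(i[155:280,180:415],None,fx=3.4,fy=3.4,interpolation=cv2.INTER_CUBIC))
E
```

```text
top red [226.9 235.1] 51 ztop 0.09 topmean [0.5123 0.3263] rect [512.2 325.8] [13.5 10.2] 86.2
top red [187.6 248.1] 42 ztop 0.066 topmean [0.4852 0.401 ] rect [442.1 312.4] [224.9  10.7] 64.2
top red [259.5 265.5] 28 ztop 0.065 topmean [0.4532 0.2609] rect [453.4 261.1] [10.1  8.5] 45.8
top blue [365.4 176.8] 166 ztop 0.036 topmean [0.6433 0.0392] rect [540.1 123.9] [ 48.3 327.6] 50.8
top blue [229.7 238. ] 626 ztop 0.053 topmean [0.5131 0.3258] rect [459.5 288.3] [192.5  58.1] 35.4
top brass [323.3 198.3] 502 ztop 0.063 topmean [0.5909 0.1276] rect [590.9 127.4] [52.4 38.8] 4.2
top brass [381.7 195.6] 47 ztop 0.078 topmean [0.5954 0.0113] rect [594.7  11.6] [25.9  8.6] 6.0
top orange [221.4 183.7] 77 ztop 0.021 topmean [0.6332 0.3497] rect [536.2 272.7] [298.1  62.9] 36.7
top orange [380.3 201.4] 81 ztop 0.077 topmean [0.5893 0.0147] rect [588.7  11.6] [42.9 11.8] 3.5
top orange [231.  197.5] 22 ztop 0.02 topmean [0.6054 0.3276] rect [604.7 328.6] [ 3.2 22.5] 28.5
top white [260.9 162.6] 60 ztop 0.067 topmean [0.6692 0.2615] rect [669.6 261.7] [16.9 14.9] 1.3
top white [364.1 170.9
[... 1874 characters left out ...]
te [188.5 256.3] 180 ztop 0.019 topmean [0.6266 0.3446] rect [389.6 545. ] [ 30.9 662.9] 50.0
scene white [246.9 268.1] 57 ztop 0.055 topmean [0.5082 0.3324] rect [510.2 330.4] [23.6 17.6] 53.5
scene white [303.  274.2] 62 ztop 0.037 topmean [0.4487 0.2653] rect [449.7 265.1] [16.  13.4] 36.2
scene white [361.5 295.9] 46 ztop 0.008 topmean [0.3605 0.2284] rect [360.1 228.4] [33.6  3.7] 74.7
scene white [224.1 318.3] 68 ztop 0.038 topmean [0.4686 0.423 ] rect [308.7 578.3] [ 11.8 496.5] 46.1
scene green [205.3 212. ] 75 ztop 0.062 topmean [0.6426 0.2864] rect [393.1 503.4] [ 15.9 722.1] 49.1
scene green [209.6 233.7] 237 ztop 0.061 topmean [0.6157 0.3059] rect [376.6 515.3] [ 15.6 681.7] 48.7
```

View pics/topcrop.png

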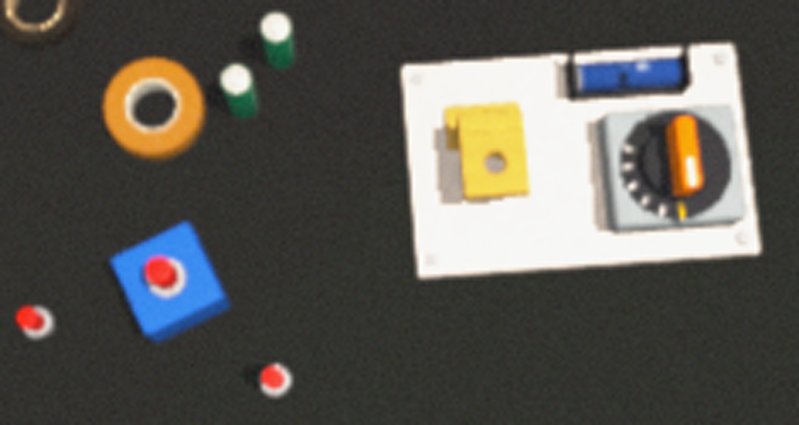

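Crop: eyelet hole at full-image px (325.6,202.6); the knob is at home, pointing at the yellow mark; station yaw is about +4°. Next I check that the travel corridor is clear.

```bash
python3 - <<'E'
from h import *
f=np.load("top0.npz");c=(f['K'],f['R'],f['t']);P=cloud(f['d'],c).reshape(-1,3);P=P[f['d'].ravel()>0]
for y0 in np.arange(-.5,.5,.1):
    print(round(y0,1),[ (round(P[s][:,2].max(),3) if (s:=(P[:,1]>=y0)&(P[:,1]<y0+.1)&(P[:,0]>=x0)&(P[:,0]<x0+.1)).any() else None) for x0 in np.arange(.2,.9,.1)])
print('eyelet',ray("top",(325.6,202.6),.06,c), 'hole via scene n/a')
E
python3 -m creep '[[[0.02,0.04,0],[0,0,7],1],[[0.05,0.08,0],[0,0,14],1],[[0.08,0.12,0],[0,0,21],1],[[0.11,0.16,0],[0,0,28],1],[[0.13,0.20,0],[0,0,35],1],[[0.15,0.24,0],[0,0,42],1],[[0.17,0.28,0],[0,0,48],1],[[0.18,0.32,0],[0,0,52],1]]'
```

```text
-0.5 [np.float64(-0.772), None, None, np.float64(0.001), np.float64(0.005), np.float64(0.005), np.float64(0.006)]
-0.4 [np.float64(0.001), np.float64(0.009), np.float64(0.03), np.float64(0.066), np.float64(0.101), np.float64(0.006), np.float64(0.184)]
-0.3 [np.float64(-0.0), np.float64(0.012), np.float64(0.061), np.float64(0.2), np.float64(0.073), np.float64(0.054), np.float64(0.043)]
-0.2 [np.float64(0.002), np.float64(0.01), np.float64(0.059), np.float64(0.193), np.float64(0.055), np.float64(0.058), np.float64(0.044)]
-0.1 [np.float64(0.009), np.float64(0.014), np.float64(0.012), np.float64(0.055), np.float64(0.052), np.float64(0.006), np.float64(0.275)]
-0.0 [np.float64(0.003), np.float64(0.013), np.float64(0.006), np.float64(0.08), np.float64(0.081), np.float64(0.013), np.float64(0.278)]
0.1 [np.float64(-0.002), np.float64(0.016), np.float64(0.006), np.float64(0.064), np.float64(0.064), np.float64(0.006), np.float64(0.012)]
0.2 [np.float64(0.001), np.float64(0.01), np.float64(0.067), np.float64(0.053), np.float64(0.07), np.float64(0.061), np.float64(0.064)]
0.3 [np.float64(0.003), np.float64(0.006), np.float64(0.054), np.float64(0.092), np.float64(0.025), np.float64(0.02), np.float64(0.013)]
0.4 [np.float64(0.003), np.float64(0.006), np.float64(0.066), np.float64(0.006), np.float64(0.024), np.float64(0.023), np.float64(0.006)]
eyelet [0.58396508 0.12498004 0.06      ] hole via scene n/a
time_s: 0.77
tcp_pos: [0.4519, -0.2687, 0.4043]
tcp_rot: [-3.141, -0.0, 1.385]
contact_force: [0.9, 0.8, -0.0]
finger_gap: 0.0852
finger_force: 0.0
```

```bash
python3 -m creep '[[[0.01,0.04,0],[0,0,0],1],[[0.02,0.08,0],[0,0,0],1],[[0.03,0.12,0],[0,0,0],1],[[0.04,0.16,0],[0,0,0],1],[[0.05,0.2,0],[0,0,0],1],[[0.06,0.24,0],[0,0,0],1],[[0.06,0.28,0],[0,0,0],1],[[0.06,0.32,0],[0,0,0],1]]'
python3 -m creep '[[[0,0.02,0],[0,0,0],1],[[0,0.02,0],[0,0,0],1],[[0,0.02,0],[0,0,0],1],[[0,0.02,0],[0,0,0],1]]'
python3 - <<'E'
from h import *
n="wrist";c=cam(n);i,d=imaging.get_image(n);save(f"pics/w1.png",i);np.savez("w1.npz",i=i,d=d,K=c[0],R=c[1],t=c[2]);print(-c[1].T@c[2],c[1][2],get_obs()['joints'])
E
```

```text
time_s: 1.43
tcp_pos: [0.5109, 0.0513, 0.4043]
tcp_rot: [-3.141, -0.0, 1.378]
contact_force: [1.6, -1.1, -0.3]
finger_gap: 0.0853
finger_force: 0.0
time_s: 1.77
tcp_pos: [0.5112, 0.0683, 0.4043]
tcp_rot: [-3.141, 0.001, 1.377]
contact_force: [-0.0, -0.2, -0.5]
finger_gap: 0.0853
finger_force: 0.0
[0.5242962  0.13898564 0.37400364] [-0.05532498 -0.2772443  -0.95920527] [ 0.29496277  0.18893369 -0.55743031  1.64672011  0.1028086   1.33602954
 -0.47323728]
```

View pics/w1.png

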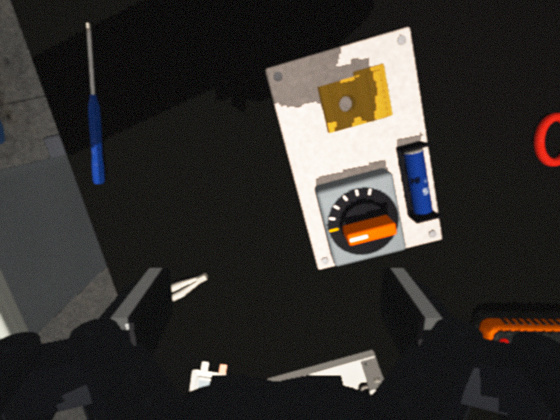

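Wrist view: eyelet hole at about (346,103), knob bar at (370,230) with the white pointer at its left end, and plate corners near (268,70), (408,28), (441,238) and (318,268).

```bash
python3 - <<'E'
from h import *
f=np.load("w1.npz");i=f['i'];c=(f['K'],f['R'],f['t']);P=cloud(f['d'],c)
sub=np.zeros(P.shape[:2],bool);sub[20:280,250:450]=1
def rect(m,l):
    q=(P[m][:,:2]*1000).astype(np.float32);r=cv2.minAreaRect(q);print(l,len(q),np.round(r[0],1),np.round(r[1],1),round(r[2],1),np.round(q.mean(0),1),P[m][:,2].mean().round(4))
Z=P[...,2]
rect(sub&(Z>.072)&(Z<.085),'bar top')
rect(sub&(Z>.056)&(Z<.066)&(np.mgrid[:420,:560][0]<150),'bracket')
rect(sub&(Z>.035)&(Z<.044)&(np.mgrid[:420,:560][1]<402)&(np.mgrid[:420,:560][0]>165),'housing')
rect(sub&(Z>.007),'plate all')
# hole: low z pixels inside the bracket outline
m=sub&(Z<.045);m[:90]=0;m[118:]=0;m[:,:330]=0;m[:,362:]=0
v,u=np.nonzero(m);print('hole px',u.mean(),v.mean(),len(u),ray('',(u.mean(),v.mean()),.06,c))
g=cv2.cvtColor(i,cv2.COLOR_RGB2HSV);k=(g[...,1]<110);k[:88]=0;k[120:]=0;k[:,:330]=0;k[:,364:]=0
v,u=np.nonzero(k);print('hole col',u.mean(),v.mean(),len(u),ray('',(u.mean(),v.mean()),.06,c))
co=[ray('',p,.01,c)[:2] for p in((268,70),(408,28),(441,238),(318,268))];co=np.array(co);print(co.round(4),co.mean(0))
for a,b in((0,1),(1,2),(2,3),(3,0)): e=co[b]-co[a];print(np.linalg.norm(e),np.degrees(np.arctan2(e[1],e[0])))
E
```

```text
bar top 653 [586.2  13.2] [43.9 12.3] 4.5 [586.  14.] 0.0761
bracket 2846 [588.7 128.3] [52.3 40.1] 4.4 [588.7 128.7] 0.0604
housing 4152 [586.1  13.5] [76.1 83.5] 4.0 [583.7  18.9] 0.0406
plate all 29765 [597.3  69. ] [140.3 219.8] 4.2 [593.4  81.5] 0.0293
hole px 344.6115107913669 103.5251798561151 139 [0.58134636 0.12814438 0.06      ]
hole col 345.0986842105263 103.40789473684211 152 [0.58176556 0.1281592  0.06      ]
[[ 0.5226  0.1712]
 [ 0.6577  0.1819]
 [ 0.6745 -0.0343]
 [ 0.5363 -0.044 ]] [0.59774892 0.06870874]
0.13554959606753653 4.5007155320824435
0.21682813379620205 -85.56900255229509
0.1385304007411503 -176.00828442804817
0.21562165509544526 93.6399571610139
```

```bash
python3 -m creep '[[[0,0.04,0],[0,0,0],1],[[0,0.08,0],[0,0,0],1],[[0,0.12,0],[0,0,0],1],[[0,0.13,0],[0,0,0],1],[[0,0.13,0],[0,0,0],1],[[0,0.13,0],[0,0,0],1],[[0,0.13,0],[0,0,0],1]]'
python3 - <<'E'
from h import *
n="wrist";c=cam(n);i,d=imaging.get_image(n);save(f"pics/w2.png",i);np.savez("w2.npz",i=i,d=d,K=c[0],R=c[1],t=c[2])
P=cloud(d,c);Z=P[...,2]
B=(abs(P[...,0]-.512)<.05)&(abs(P[...,1]-.327)<.05)
def rect(m,l):
    q=(P[m][:,:2]*1000).astype(np.float32);r=cv2.minAreaRect(q);cc=cv2.minEnclosingCircle(q);print(l,len(q),np.round(r[0],1),np.round(r[1],1),round(r[2],1),np.round(q.mean(0),1),P[m][:,2].mean().round(4),np.round(cc[0],1),cc[1])
rect(B&(Z>.084)&(Z<.094),'pin top');rect(B&(Z>.045),'block');rect(B&(Z>.0525)&(Z<.058),'collar')
hsv=cv2.cvtColor(i,cv2.COLOR_RGB2HSV)
red=((hsv[...,0]<6)|(hsv[...,0]>174))&(hsv[...,1]>150)&B;rect(red&(Z>.08),'red')
for nm,x,y in(('a',.669,.262),('b',.635,.286),('s1',.486,.405),('s2',.452,.261)):
    m=(np.hypot(P[...,0]-x,P[...,1]-y)<.025)&(Z>.055)
    if m.sum()>5: rect(m,nm)
E
```

```text
time_s: 2.4
tcp_pos: [0.5118, 0.1971, 0.4044]
tcp_rot: [-3.141, 0.001, 1.375]
contact_force: [0.4, 0.3, 0.1]
finger_gap: 0.0856
finger_force: 0.0
pin top 412 [512.1 328.1] [15.4 15.1] 51.4 [512.2 327.9] 0.0884 [512.1 328.3] 7.895224094390869
block 4082 [512.2 328.5] [52.2 52.3] 26.0 [512.  326.1] 0.0553 [512.2 328.1] 36.420684814453125
collar 304 [517.9 329.9] [41.6 46. ] 37.6 [512.9 324.6] 0.0545 [515.  328.5] 28.421268463134766
red 394 [512.6 327.8] [14.5 14.3] 86.3 [512.6 327.3] 0.0881 [512.3 327.9] 7.697332382202148
a 531 [667.3 263.8] [18.8 18.1] 23.7 [665.9 263.8] 0.0639 [667.3 263.4] 9.594440460205078
b 527 [633.5 287.4] [18.2 18.1] 64.6 [632.6 287.3] 0.0642 [633.8 287.6] 9.64201545715332
s2 177 [451.5 262.2] [11.6 11.5] 29.9 [452.  262.3] 0.0629 [451.5 262.2] 6.063601493835449
```

View pics/w2.png

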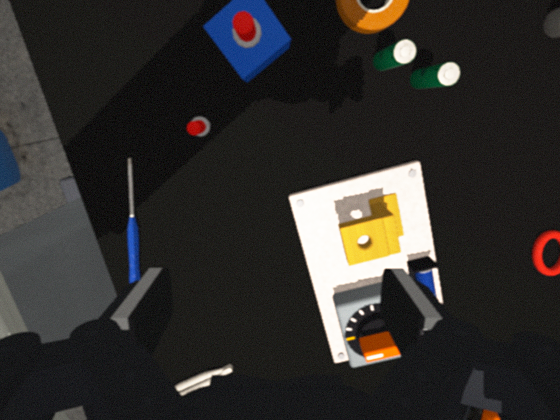

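Pin at (0.5122, 0.3283), top at 0.088, and block 52 x 52, all as specified. Approaching.

```bash
python3 -m creep '[[[0,0.04,0],[0,0,0],1],[[0,0.08,0],[0,0,0],1],[[0,0.12,0],[0,0,0],1],[[0,0.131,-0.03],[0,0,0],1],[[0,0.131,-0.07],[0,0,0],1],[[0,0.131,-0.09],[0,0,0],1],[[0,0.131,-0.09],[0,0,0],1],[[0,0.131,-0.09],[0,0,0],1]]' 40
```

```text
time_s: 3.12
tcp_pos: [0.5119, 0.3285, 0.3141]
tcp_rot: [-3.14, 0.002, 1.376]
contact_force: [0.9, -0.1, 1.2]
finger_gap: 0.0858
finger_force: 0.0
```

```bash
python3 -m creep '[[[0,0,-0.03],[0,0,0],1],[[0,0,-0.06],[0,0,0],1],[[0,0,-0.083],[0,0,0],1],[[0,0,-0.083],[0,0,0],1],[[0,0,-0.083],[0,0,0],-1],[[0,0,-0.083],[0,0,0],-1],[[0,0,-0.083],[0,0,0],-1],[[0,0,-0.083],[0,0,0],-1]]' 40
python3 -m creep '[[[0,0,0],[0,0,0],-1],[[0,0,0],[0,0,0],-1],[[0,0,0],[0,0,0],-1],[[0,0,0],[0,0,0],-1]]' 40
```

```text
time_s: 3.78
tcp_pos: [0.5118, 0.3308, 0.234]
tcp_rot: [3.139, -0.002, 1.378]
contact_force: [0.4, 0.2, 0.9]
finger_gap: 0.0386
finger_force: 0.0
time_s: 4.12
tcp_pos: [0.5114, 0.3306, 0.2328]
tcp_rot: [3.14, -0.001, 1.378]
contact_force: [0.1, -0.4, 6.3]
finger_gap: 0.0146
finger_force: 38.9
```

```bash
python3 -m creep '[[[0,0,0.03],[0,0,0],-1],[[0,0,0.06],[0,0,0],-1],[[0,0,0.09],[0,0,0],-1],[[0,0,0.1],[0,0,0],-1],[[0,0,0.1],[0,0,0],-1],[[0,0,0.1],[0,0,0],-1]]' 40
python3 - <<'E'
from h import *
o=get_obs();print(o['tcp_pos'],o['tcp_rot'])
for n in("top","scene"):
    c=cam(n);i,d=imaging.get_image(n);save(f"pics/{n}1.png",i);P=cloud(d,c)
    hsv=cv2.cvtColor(i,cv2.COLOR_RGB2HSV);red=((hsv[...,0]<6)|(hsv[...,0]>174))&(hsv[...,1]>130)&(hsv[...,2]>60)&(P[...,2]>.12)&(P[...,2]<.22)&(abs(P[...,1]-.33)<.06);print(n,red.sum(),P[red].mean(0) if red.any() else '')
    st=(hsv[...,1]<70)&(P[...,2]>.09)&(P[...,2]<.16)&(np.hypot(P[...,0]-.512,P[...,1]-.33)<.03)
    v,u=np.nonzero(st)
    if len(u):print('shank/collar',len(u),u.min(),u.max(),v.min(),v.max(),P[st].min(0),P[st].max(0),P[st].mean(0))
    if n=="scene": save('pics/s1c.png',cv2.resize(i[120:330,150:370],None,fx=2.7,fy=2.7))
E
```

```text
time_s: 4.62
tcp_pos: [0.511, 0.3303, 0.3314]
tcp_rot: [3.141, 0.0, 1.378]
contact_force: [-1.3, -0.1, -1.4]
finger_gap: 0.0145
finger_force: 40.0
[0.51099259 0.33027691 0.33135867] [3.14127189e+00 3.37526720e-05 1.37839903e+00]
top 0 
scene 15 [0.52554844 0.33437422 0.18839747]
shank/collar 237 233 256 209 242 [0.4946875  0.32059579 0.10223997] [0.52496449 0.34397254 0.15982441] [0.50763753 0.33248813 0.13609215]
```

View pics/s1c.png

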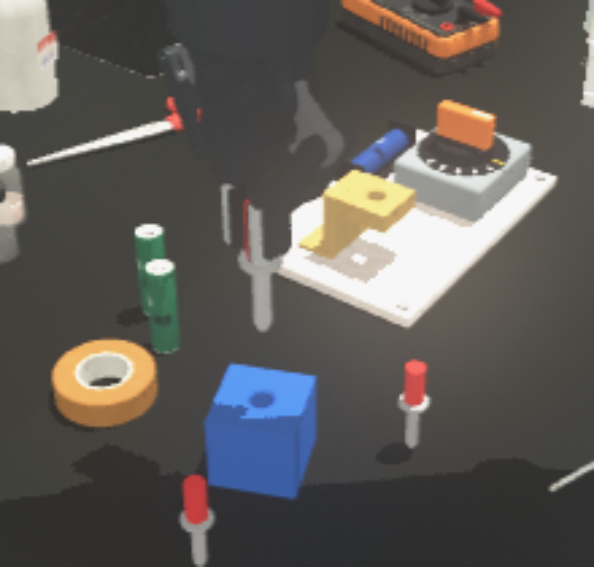

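The pin is held upright with the tip near z 0.103, and the block is empty. Moving it over the eyelet and checking its position there.

```bash
python3 -m creep '[[[0.012,-0.034,0],[0,0,0],-1],[[0.024,-0.068,0],[0,0,0],-1],[[0.036,-0.102,0],[0,0,0],-1],[[0.048,-0.136,0],[0,0,0],-1],[[0.06,-0.17,0],[0,0,0],-1],[[0.0717,-0.2003,0],[0,0,0],-1],[[0.0717,-0.2003,-0.02],[0,0,0],-1],[[0.0717,-0.2003,-0.02],[0,0,0],-1]]'
python3 -m creep '[[[0,0,0],[0,0,0],-1],[[0,0,0],[0,0,0],-1],[[0,0,0],[0,0,0],-1]]'
cat > pinm.py <<'E'
from h import *
o=get_obs();print(o['tcp_pos'],o['tcp_rot'])
n="scene";c=cam(n);i,d=imaging.get_image(n);P=cloud(d,c);K,R,t=c;C=-R.T@t
T=o['tcp_pos'];D=np.hypot(P[...,0]-T[0],P[...,1]-T[1])
np.savez("s2.npz",i=i,d=d,K=K,R=R,t=t)
for z0 in np.arange(T[2]-.226,T[2]-.176,.006):
    m=(D<.02)&(P[...,2]>z0)&(P[...,2]<z0+.006)
    if m.sum()<4: print(round(z0,3),m.sum());continue
    q=P[m];w=C[:2]-q.mean(0)[:2];w/=np.linalg.norm(w);s=np.array([-w[1],w[0]])
    a=q[:,:2]@s;b=q[:,:2]@w;wd=np.ptp(a);ctr=s*(a.max()+a.min())/2+w*(b.max()-min(wd/2,.005))
    print(round(z0,3),m.sum(),'w',round(wd,4),'ctr',ctr.round(4))
E
python3 pinm.py
```

```text
time_s: 5.38
tcp_pos: [0.5826, 0.126, 0.3066]
tcp_rot: [-3.135, 0.004, 1.373]
contact_force: [-0.8, -0.2, -2.0]
finger_gap: 0.0148
finger_force: 40.0
time_s: 5.63
tcp_pos: [0.5824, 0.1318, 0.3121]
tcp_rot: [-3.141, -0.001, 1.381]
contact_force: [0.5, 0.2, -0.3]
finger_gap: 0.0149
finger_force: 40.0
[0.58236099 0.13177082 0.3120747 ] [-3.14141466e+00 -8.52924626e-04  1.38111899e+00]
0.086 12 w 0.0074 ctr [0.5805 0.1328]
0.092 16 w 0.0074 ctr [0.5809 0.1325]
0.098 16 w 0.0074 ctr [0.581  0.1326]
0.104 14 w 0.0073 ctr [0.5815 0.1323]
0.11 14 w 0.009 ctr [0.5807 0.1321]
0.116 16 w 0.009 ctr [0.5812 0.1317]
0.122 9 w 0.0162 ctr [0.5827 0.1359]
0.128 49 w 0.0232 ctr [0.5774 0.1373]
0.134 23 w 0.0319 ctr [0.5759 0.1412]
```

```bash
python3 - <<'E'
from h import *
f=np.load("scene0.npz");c=(f['K'],f['R'],f['t']);P=cloud(f['d'],c);i=f['i']
Z=P[...,2];m=(abs(P[...,0]-.59)<.06)&(abs(P[...,1]-.128)<.05)&(Z>.057)&(Z<.066)
q=(P[m][:,:2]*1000).astype(np.float32);r=cv2.minAreaRect(q);print('bracket scene',r,Z[m].mean())
hs=cv2.cvtColor(i,cv2.COLOR_RGB2HSV)
K,R,t=c;p=K@(R@np.array([.5825,.1281,.06])+t);u0,v0=p[:2]/p[2];print('pred hole',u0,v0)
x,y=int(u0),int(v0);print(hs[y-6:y+7,x-9:x+10,1]);print(x-9,y-6)
g=i[y-6:y+7,x-9:x+10].sum(2).astype(float)
w=np.clip(430-g,0,None);print(g.astype(int))
E
```

```text
bracket scene ((589.0673828125, 128.91473388671875), (53.024497985839844, 43.19473648071289), 2.345703601837158) 0.059087349517186735
pred hole 289.31076630531487 191.50460988129387
[[100 100 100 101 105 102 101  98 113 112  98  48  39  32   2  14  12   7
    7]
 [ 98 100  98 102 101  98  97 100 101 102 103 113  83   2   0  14   9   7
    8]
 [ 96 101 101 100  97  96 100 101 102 102 102 101 100  92  59  54  30   7
    7]
 [103 101  98 100 100 100 101 101 102 102 101 100  96  96  97  96  96  98
   77]
 [101 100 100 100 100 101 102 102 105 103 101  98  97  98  98  96  98  98
   98]
 [100 100 100 100 101 104 108 112 112 113 113 112 106 100  96  97  98 100
   98]
 [100 100 100 101 104 108 117 117 114 114 115 118 116 102  97  98  98  98
   96]
 [100 101 102 103 102 111 119 113 114 115 113 111 115 110 101  98  98  96
   95]
 [101 102 104 102 100 107 118 115 114 113 113 112 116 103 100  98  95  95
   95]
 [103 102 101 100  98  98  97 107 110 116 115 104  98 100  98  95  95  95
   96]
 [111 103 100  98  98  96  98  98  98  98 100 100 100  98  97  97  97 106
  116]
 [111 119 114 101  98  98  
[... 497 characters left out ...]
 627 622 621 629 633 636 635 635 637 635 632
  631]
 [630 631 631 631 628 619 610 599 597 590 587 592 616 631 635 633 632 630
  631]
 [631 631 630 628 623 610 560 472 449 458 478 502 554 625 633 632 631 631
  635]
 [631 629 627 625 627 599 496 442 449 450 443 443 476 600 628 631 631 634
  638]
 [629 626 623 627 630 612 540 465 449 447 450 436 548 621 629 631 636 638
  639]
 [625 627 628 630 632 633 636 613 602 575 561 618 631 629 632 636 638 638
  634]
 [597 622 630 632 635 637 635 632 632 631 630 630 629 632 634 634 633 614
  549]
 [439 492 589 629 635 635 634 632 631 630 630 630 632 634 636 633 613 500
  457]
 [434 440 448 451 504 590 626 632 630 630 631 633 634 634 634 592 480 454
  464]]
```

```bash
python3 -m creep '[[[0.001,-0.0027,0],[0,0,0],-1],[[0.001,-0.0027,-0.01],[0,0,0],-1],[[0.001,-0.0027,-0.018],[0,0,0],-1],[[0.001,-0.0027,-0.018],[0,0,0],-1],[[0.001,-0.0027,-0.018],[0,0,0],-1],[[0.001,-0.0027,-0.018],[0,0,0],-1]]'
python3 pinm.py
```

```text
time_s: 6.18
tcp_pos: [0.5837, 0.1274, 0.2934]
tcp_rot: [-3.141, 0.0, 1.379]
contact_force: [-0.0, 1.4, -1.6]
finger_gap: 0.0149
finger_force: 40.0
[0.58373354 0.12742685 0.29344758] [-3.14103165e+00  8.88585057e-06  1.37858892e+00]
0.067 14 w 0.0093 ctr [0.5836 0.1265]
0.073 15 w 0.0094 ctr [0.5828 0.1278]
0.079 15 w 0.0093 ctr [0.5819 0.1293]
0.085 15 w 0.0075 ctr [0.5814 0.1287]
0.091 12 w 0.0074 ctr [0.5823 0.1276]
0.097 14 w 0.0073 ctr [0.5817 0.1287]
0.103 8 w 0.0073 ctr [0.5824 0.128 ]
0.109 46 w 0.0218 ctr [0.579  0.1329]
0.115 18 w 0.0271 ctr [0.5776 0.1336]
```

```bash
python3 -m creep '[[[0,0.0005,-0.005],[0,0,0],-1],[[0,0.0005,-0.01],[0,0,0],-1],[[0,0.0005,-0.015],[0,0,0],-1],[[0,0.0005,-0.015],[0,0,0],-1]]'
```

```text
time_s: 6.57
tcp_pos: [0.5835, 0.1279, 0.2773]
tcp_rot: [-3.14, 0.0, 1.379]
contact_force: [-0.1, 0.8, -0.8]
finger_gap: 0.0152
finger_force: 40.0
```

```bash
python3 -m creep '[[[0,0,-0.006],[0,0,0],-1],[[0,0,-0.012],[0,0,0],-1],[[0,0,-0.018],[0,0,0],-1],[[0,0,-0.024],[0,0,0],-1],[[0,0,-0.028],[0,0,0],-1],[[0,0,-0.028],[0,0,0],-1],[[0,0,-0.028],[0,0,0],-1]]'
```

```text
time_s: 7.15
tcp_pos: [0.5837, 0.128, 0.2503]
tcp_rot: [-3.141, -0.0, 1.379]
contact_force: [0.7, 0.7, -1.6]
finger_gap: 0.0148
finger_force: 40.0
```

```bash
python3 -m creep '[[[0,0,-0.003],[0,0,0],-1],[[0,0,-0.005],[0,0,0],-1],[[0,0,-0.005],[0,0,0],-1],[[0,0,-0.005],[0,0,0],1],[[0,0,-0.005],[0,0,0],1],[[0,0,-0.005],[0,0,0],1],[[0,0,-0.005],[0,0,0],1],[[0,0,-0.005],[0,0,0],1]]'
python3 -m creep '[[[0,0,0],[0,0,0],1],[[0,0,0],[0,0,0],1],[[0,0,0],[0,0,0],1],[[0,0,0.03],[0,0,0],1],[[0,0,0.06],[0,0,0],1],[[0,0,0.09],[0,0,0],1],[[0,-0.03,0.11],[0,0,0],1],[[0,-0.06,0.11],[0,0,7],1]]'
python3 - <<'E'
from h import *
for n in("top","scene"):
    c=cam(n);i,d=imaging.get_image(n);P=cloud(d,c);Z=P[...,2]
    hsv=cv2.cvtColor(i,cv2.COLOR_RGB2HSV);red=((hsv[...,0]<6)|(hsv[...,0]>174))&(hsv[...,1]>130)&(np.hypot(P[...,0]-.583,P[...,1]-.128)<.04)
    if red.any(): print(n,red.sum(),P[red].max(0),P[red&(Z>Z[red].max()-.006)].mean(0),Z[red].min())
    if n=="scene": save('pics/s3c.png',cv2.resize(i[120:270,180:400],None,fx=3,fy=3))
E
```

```text
time_s: 7.82
tcp_pos: [0.5838, 0.1276, 0.2458]
tcp_rot: [3.142, 0.0, 1.378]
contact_force: [0.2, 0.5, -0.3]
finger_gap: 0.0741
finger_force: 0.0
time_s: 8.48
tcp_pos: [0.5844, 0.0704, 0.3614]
tcp_rot: [3.133, -0.003, 1.504]
contact_force: [2.0, -1.0, 0.6]
finger_gap: 0.0854
finger_force: 0.0
top 66 [0.60136262 0.132577   0.52114755] [0.59314054 0.12626362 0.51980219] 0.06672140187370613
scene 139 [0.59020743 0.13730596 0.09903437] [0.58175402 0.1298491  0.09655617] 0.06327959372928124
```

View pics/s3c.png

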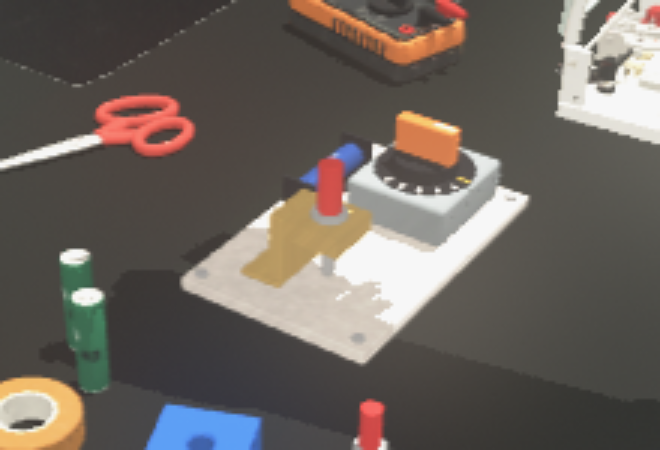

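The pin is seated: handle from 0.063 to 0.099, upright. Now I turn the tool to align with the knob bar (target yaw about 184.3°) and move over the knob.

```bash
python3 -m creep '[[[0,-0.02,0],[0,0,7],1],[[0,-0.04,0],[0,0,14],1],[[0,-0.05,0],[0,0,21],1],[[0,-0.05,0],[0,0,28],1],[[0,-0.05,0],[0,0,35],1],[[0,-0.05,0],[0,0,42],1],[[0,-0.05,0],[0,0,49],1],[[0,-0.05,0],[0,0,49],1]]'
python3 -m creep '[[[0,0,0],[0,0,7],1],[[0,0,0],[0,0,14],1],[[0,0,0],[0,0,21],1],[[0,0,0],[0,0,28],1],[[0,0,0],[0,0,35],1],[[0,0,0],[0,0,42],1],[[0,0,0],[0,0,47],1],[[0,0,0],[0,0,47],1]]'
python3 -c "
from h import *
o=get_obs();print(o['joints'],o['tcp_pos'],np.degrees(o['tcp_rot']))"
```

```text
time_s: 9.25
tcp_pos: [0.5837, 0.0179, 0.3553]
tcp_rot: [-3.141, -0.001, 2.361]
contact_force: [-0.6, -0.1, 0.5]
finger_gap: 0.0854
finger_force: 0.0
time_s: 9.92
tcp_pos: [0.5837, 0.0179, 0.3553]
tcp_rot: [3.141, -0.001, -3.107]
contact_force: [-0.2, 0.1, -0.1]
finger_gap: 0.0853
finger_force: 0.0
[ 0.57729775  0.46591984 -0.89716521  1.53111904  0.37012271  1.32424766
  1.2460745 ] [0.58373732 0.01787068 0.35533122] [ 1.79988520e+02 -3.71409008e-02 -1.78037768e+02]
```

```bash
python3 -m creep '[[[0.0028,-0.005,-0.03],[0,0,2.3],1],[[0.0028,-0.005,-0.06],[0,0,2.3],1],[[0.0028,-0.005,-0.08],[0,0,2.3],1],[[0.0028,-0.005,-0.08],[0,0,2.3],1],[[0.0028,-0.005,-0.08],[0,0,2.3],1],[[0.0028,-0.005,-0.08],[0,0,2.3],1]]'
```

```text
time_s: 10.42
tcp_pos: [0.5871, 0.0133, 0.2771]
tcp_rot: [3.141, 0.002, -3.069]
contact_force: [-0.5, -0.4, 0.2]
finger_gap: 0.0856
finger_force: 0.0
```

```bash
python3 -m creep '[[[-0.0005,0,-0.025],[0,0,0],1],[[-0.0005,0,-0.049],[0,0,0],1],[[-0.0005,0,-0.049],[0,0,0],1],[[-0.0005,0,-0.049],[0,0,0],-1],[[-0.0005,0,-0.049],[0,0,0],-1],[[-0.0005,0,-0.049],[0,0,0],-1],[[-0.0005,0,-0.049],[0,0,0],-1],[[-0.0005,0,-0.049],[0,0,0],-1]]' 60
python3 -m creep '[[[0,0,0],[0,0,0],-1],[[0,0,0],[0,0,0],-1],[[0,0,0],[0,0,0],-1],[[0,0,0],[0,0,0],-1]]'
python3 -c "
from h import *
o=get_obs();print(o['ft_torque'],o['tcp_pos'],np.degrees(o['tcp_rot']))"
```

```text
time_s: 11.08
tcp_pos: [0.5865, 0.0129, 0.2279]
tcp_rot: [-3.141, 0.002, -3.067]
contact_force: [-0.5, -0.3, 0.6]
finger_gap: 0.0257
finger_force: 0.0
time_s: 11.42
tcp_pos: [0.5864, 0.0125, 0.2276]
tcp_rot: [-3.141, 0.001, -3.067]
contact_force: [-1.6, -1.4, 6.0]
finger_gap: 0.0109
finger_force: 59.9
[-0.28057574  0.4118375   0.01987199] [0.58635842 0.01253695 0.22757629] [-1.79947142e+02  4.81701269e-02 -1.75750258e+02]
```

```bash
python3 -m creep '[[[0,0,0],[0,0,-4],-1],[[0,0,0],[0,0,-8],-1],[[0,0,0],[0,0,-12],-1],[[0,0,0],[0,0,-16],-1],[[0,0,0],[0,0,-20],-1],[[0,0,0],[0,0,-24],-1],[[0,0,0],[0,0,-28],-1],[[0,0,0],[0,0,-28],-1]]'
python3 -m creep '[[[0,0,0],[0,0,-4],-1],[[0,0,0],[0,0,-8],-1],[[0,0,0],[0,0,-12],-1],[[0,0,0],[0,0,-16],-1],[[0,0,0],[0,0,-20],-1],[[0,0,0],[0,0,-24],-1],[[0,0,0],[0,0,-28],-1],[[0,0,0],[0,0,-28],-1]]'
python3 - <<'E'
from h import *
o=get_obs();print(o['ft_torque'],o['tcp_pos'],np.degrees(o['tcp_rot']))
n="scene"
c=cam(n);i,d=imaging.get_image(n);P=cloud(d,c);Z=P[...,2];hsv=cv2.cvtColor(i,cv2.COLOR_RGB2HSV)
m=(hsv[...,0]>4)&(hsv[...,0]<17)&(hsv[...,1]>140)&(np.hypot(P[...,0]-.5865,P[...,1]-.013)<.03);print(m.sum())
save('pics/s4c.png',cv2.resize(i[120:270,180:400],None,fx=3,fy=3))
E
```

```text
time_s: 12.08
tcp_pos: [0.5864, 0.0129, 0.2276]
tcp_rot: [3.141, 0.001, 2.724]
contact_force: [-1.6, -0.4, 5.1]
finger_gap: 0.0109
finger_force: 59.9
time_s: 12.75
tcp_pos: [0.5866, 0.0132, 0.2276]
tcp_rot: [3.14, 0.001, 2.238]
contact_force: [0.4, 0.0, 5.5]
finger_gap: 0.0108
finger_force: 59.8
[ 0.14011216 -0.20699058  0.14345312] [0.5866144  0.01319362 0.22755764] [1.79904422e+02 6.16709591e-02 1.28240034e+02]
94
```

View pics/s4c.png

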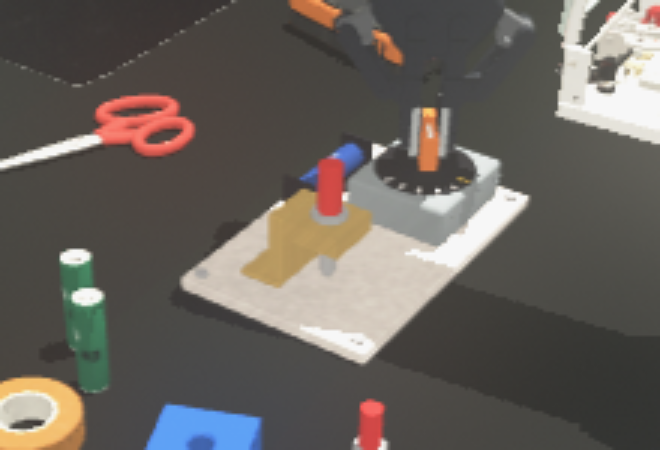

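The bar is following the gripper, at about 56°, and the pin is undisturbed. The last 11.5° remain.

```bash
python3 -m creep '[[[0,0,0],[0,0,-3],-1],[[0,0,0],[0,0,-6],-1],[[0,0,0],[0,0,-9],-1],[[0,0,0],[0,0,-11.5],-1],[[0,0,0],[0,0,-11.5],-1],[[0,0,0],[0,0,-11.5],-1],[[0,0,0],[0,0,-11.5],-1],[[0,0,0],[0,0,-11.5],-1]]'
python3 -m creep '[[[0,0,0],[0,0,0],-1],[[0,0,0],[0,0,0],-1],[[0,0,0],[0,0,0],-1],[[0,0,0],[0,0,0],-1]]'
python3 - <<'E'
from h import *
o=get_obs();print(o['ft_torque'],o['tcp_pos'],np.degrees(o['tcp_rot']),o['joint_vel'].round(4))
n="top"
c=cam(n);i,d=imaging.get_image(n);P=cloud(d,c)
hs=cv2.cvtColor(i,cv2.COLOR_RGB2HSV)
for n in("top","scene"):
    if n=="scene": c=cam(n);i,d=imaging.get_image(n);P=cloud(d,c);hs=cv2.cvtColor(i,cv2.COLOR_RGB2HSV)
    Z=P[...,2];m=(hs[...,0]>4)&(hs[...,0]<17)&(hs[...,1]>140)&(np.hypot(P[...,0]-.5865,P[...,1]-.013)<.03)&(Z>.05)&(Z<.085)
    if m.sum()>10: print(n,m.sum(),cv2.minAreaRect((P[m][:,:2]*1000).astype(np.float32)),P[m].mean(0))
save('pics/s5c.png',cv2.resize(i[135:215,240:370],None,fx=6,fy=6,interpolation=cv2.INTER_CUBIC))
E
```

```text
time_s: 13.47
tcp_pos: [0.5867, 0.0133, 0.2276]
tcp_rot: [3.139, 0.001, 2.043]
contact_force: [1.4, 0.3, 5.8]
finger_gap: 0.0109
finger_force: 59.9
time_s: 13.8
tcp_pos: [0.5867, 0.0133, 0.2276]
tcp_rot: [3.139, 0.001, 2.043]
contact_force: [2.4, 0.1, 5.5]
finger_gap: 0.0108
finger_force: 59.9
[ 0.19219345 -0.37819397  0.09172431] [0.58673007 0.01326974 0.22756736] [1.79873553e+02 3.10075073e-02 1.17073048e+02] [-0.0005  0.0007 -0.0007 -0.0005 -0.0007 -0.0019  0.0019]
top 50 ((581.7180786132812, 22.213354110717773), (12.400136947631836, 19.8301944732666), 25.2224178314209) [0.58038665 0.02592183 0.06947477]
scene 88 ((585.66064453125, 16.792922973632812), (10.896032333374023, 43.803253173828125), 28.925586700439453) [0.58015575 0.02686401 0.06603413]
```

View pics/s5c.png

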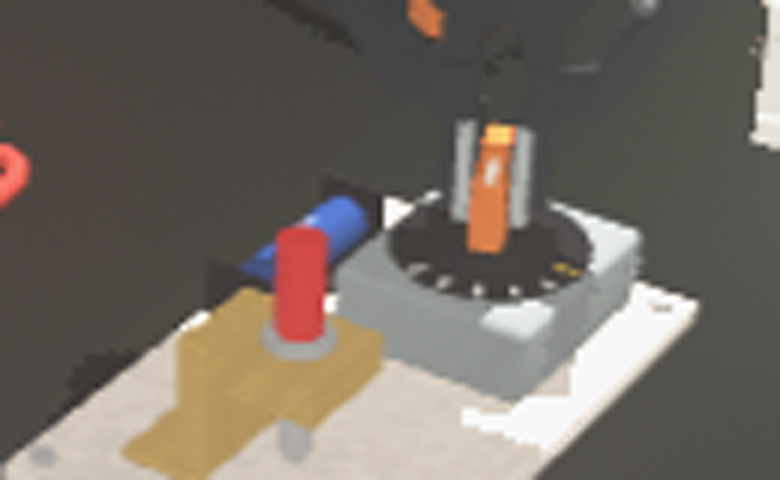

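The bar points at the third white mark (long axis about 118°, expected 116.8°) and is held still at 60 N. The pin is seated and the cells are where they were.

```bash
python3 -c "
from h import *
print(job_done())"
```

```text
the job is handed in; nothing more can be done
None
```

I seated and released the pin in the eyelet, turned the knob clockwise to the third stop, gripped it there at about 60 N, and handed the job in at about 14 s; both cells were left standing, and no verdict came back.

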